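Change over the part slides: empty tray in, setting master out

TASK

Get the setting master ready for zeroing the gauge. Push the empty tray, which stands partly out, fully home on its slide, then hook a fingertip behind the front lip of the tray that carries the short stepped setting master and draw that tray out until it meets its front stop. Do not pinch either lip, do not touch or tip the setting master, and leave the loose ring gauge, setting block and V-block where they are.

Things in the scene. Friction and masses are not known exactly. Their poses are not given: they have to be found in the camera images.
- master_slide: fixed dark steel base plate 290 x 124 mm with two steel guide rails, top of the rails 24 mm above the bench, on which the setting master's tray runs. Origin: centre of its underside, on the bench. Its -x axis points to the front (roughly to the robot), the way its tray draws out; z up. A low stop bar (top 20 mm above the bench) crosses its front end, 135 to 145 mm ahead of the origin; fingertips can pass over it
- master_tray (a joint): how far the setting master's tray is drawn out, in m: 0 = home against the rear stop, 0.100 = at the front stop. It grows as the tray moves along -x of master_slide. It slides with about 3 N of friction and stays where it is left. It starts home
- master_hook (a point): point on the tray of the setting master: middle of the top edge of the front lip, on the lip's inner (+x) side, about 48 mm above the bench. The lip is an upright wall across the whole tray, 94 mm wide (y) and 9 mm thick: its outer face is 9 mm ahead (-x) of this point. Behind it (+x) lies an empty well at least 70 mm long and 84 mm wide between low side walls, up to the part's nest; the well's floor is 30 mm below this point. Axes as master_slide's
- master_nest (a point): centre of the nest in the setting master's tray, on the tray's floor, where the setting master stands; 113 mm behind (+x of) master_hook. A black collar 10 mm high surrounds it
- master: setting master: a short dark stepped ring, lower part 56 mm in diameter, narrower top, 53 mm high, standing loose in its nest. Origin: centre of its underside, z up
- empty_slide: second base, of the same build as master_slide, for the empty tray; same origin and axes. Its tray has a black nest collar too, but no part stands in it
- empty_tray (a joint): how far the empty tray is drawn out, in m: 0 = home against the rear stop, 0.100 = at the front stop; the same friction. It starts partly drawn out
- empty_hook (a point): the point on the empty tray that corresponds to master_hook (inner top edge of its lip); the lip and the well have the same sizes. The outer face of the lip, 9 mm ahead (-x), reaches down to 10.5 mm above the bench
- ring_gauge: bystander: loose flat steel ring 62 mm in diameter, 20 mm high, on the bench in front of the slides. Origin: centre of its underside
- setting_block: bystander: loose narrow steel block 12 x 36 mm, 78 mm high, standing on the bench to the left of the slides. Origin: centre of its underside
- v_block: bystander: loose steel V-block 40 x 44 x 34 mm on the bench to the right of the slides. Origin: centre of its underside
Not all that is in view belongs to the job. What is shaped like the master but yellow is not meant.

How it is judged:
By the outcome, as a careful person would: the job done as asked, in the order asked, and still so for the second after the job is handed in, with the robot touching nothing.
It also fails if it takes over 45 s, if anything falls off the work surface, if the arm or the gripper's body presses on something with over 40 N, if the wrist force passes 120 N, or if a joint passes its speed limit or range.

ROBOT

A 6-joint arm with a two-finger parallel gripper is mounted at the origin on a cart in front of the work surface, level with it; the furniture and walls round the work are solid. World frame = base frame: x ahead of the robot, y to its left, z up, the work surface at z = 0. Lengths are in m, angles in rad, forces in N, time in s.
With the tool pointing down it reaches from about 0.35 to 0.875 m from the base axis. Payload 15.5 kg.
Tool frame: the origin (TCP) lies at the very end of the fingers, on their centre line; the grasp point (between the pads) lies 19 mm behind it (tcp_to_grasp is the z of the grasp point in the tool frame, in m); z points along the fingers, y is the direction in which the jaws open and shut (so a half turn about z gives the same grasp; the last joint's range is limited). The gripper opens to 85 mm and grips with 20 to 120 N. Pads are 22 mm wide; open, the fingers measure 114 mm over their backs; the gripper's body (76 mm by 85 mm) begins 54 mm behind the grasp point. The pads swing forward as they close: fully open they stand 13 mm farther back than shut.
Start: joints at [-1.341, 0.494, 1.345, -0, 1.302, -0.096], TCP at [0.199, -0.592, 0.231] pointing down, gripper open.
Joint ranges: [-2.91, 2.91], [-0.82, 2.16], [0.22, 2.67], [-1.22, 4.37], [0.12, 2.79], [-3.08, 3.08]. Speed limits (rad/s): [1.89, 1.89, 2.57, 3.01, 3.01, 3.01].

INTERFACE

Orientations are given as a unit quaternion [x, y, z, w].
In Python, from station import * gives the robot as it stands.
- The arm moves only by the tool step_arm, never from a script. Its argument "commands" is a list of rows, each a list of 7 numbers: the turn, a rotation vector about the tool's x, y, z in rad, then the shift along the tool's x, y, z in mm, then the opening, from -1 (shut) to 1 (fully open). In form: [[ax, ay, az, x, y, z, fingers], ...]. A call has 1 to 5 rows; each row shifts and turns the commanded pose from where the row before left it, along the tool's axes as they then stand; what a row does not reach is not made up. A row lasts 1/12 s, in which the tool goes at most 41.7 mm and 7.16 degrees, less where a joint would pass 70% of its speed; a pose out of reach is approached as far as the arm can. A call is refused whole if a number of a shift passes 41.7 or a number of a turn 0.125, either way. A call with a gripper value outside its range is refused whole. The fingers move at their own pace and stop on an object; "grip_force" is the grip in N (left out, the last holds). Time passes only in rows, so rows that do not move let the fingers close. It gives the time, the measured TCP pose, the force and the opening at its end, in the units of the state.
- get_obs(): the state, without advancing time (a new reading comes with each control period).
- snapshot(name): name is "side" or "top" or "wrist"; returns (picture, depth): 420x560x3 uint8, red, green, blue; 420x560 float32, m along the optical axis (not along the pixel's ray), 0 where there is no reading.
- camera_model(name): a dict with "camera_matrix" (3x3 intrinsics, pixels), "k1" (the pictures are not rectified: a ray, as slopes to the right and down, at radius r is drawn at 1 + k1 r^2 times it, then the intrinsics apply), "pose" (4x4, takes a point from camera to world coordinates). Camera axes: x right, y up, looking along -z (the intrinsics and any distortion apply to the point x, -y, -z); pixel columns grow to the right and rows downward; lengths in m; the calibration is good to about 2 mm. A picture is of the moment at which its call begins: read the wrist's pose just before it. camera_model takes no time and is no camera call; for the wrist camera it gives the pose at the moment of the call.
- job_done(): hands the job in, once; it reports no verdict.
Trained networks look in the newest picture that a camera, given by its name, has taken for a name from the list of things; names that differ only in an ending like _2 or _b are one class to them, and where a whole thing is asked for, a point or a joint stands for the part that bears it (a point fixed in the world has none). Each returns a list of dicts, best first, with "p" (0 to 1); they miss things now and then, are a little off and sometimes report something else, mostly with a low value. They report only what shows in the picture. A call takes as long as a camera call. They do not tell look-alikes from the thing itself.
- trace(camera, thing): "mask" (420x560 bool, what is visible of it) and "bbox" ([centre column, centre row, width, height] in pixels, round what is visible of it).
The state is a dict: "time": time; "qpos": joint angles; "qd": joint speeds; "joint_torque": joint torques, N m; "tool_pos": TCP position; "orientation": TCP orientation; "ft_force": force on the tool from outside, world axes, zero at the start; "wrist_torque": the same for the moment, N m; "width": opening from 0.0 (shut) to 1.0 (fully open).
Only numpy, scipy, OpenCV 4.12 (cv2) and the standard library are available. Lean on these libraries where they do the work, as an engineer would, in place of code of your own. Each camera call takes 0.05 s, during which the arm holds its last target.

## Working session

There is one attempt and no reset: what is moved stays moved. The work goes in short steps, Python scripts to look and compute and a tool call to move; the robot and the scene stay as the last step left them, time stands still between calls to the robot, and variables do not carry over. Pictures are saved under pics/ and viewed, and the job is handed in when it is done.

Besides the shell and the picture viewer there is one more tool, called after ">>>" in YAML: its name, and indented under it one key for each argument. step_arm: Moves the arm, as the interface text tells. Its arguments: {"type":"object","properties":{"commands":{"type":"array","items":{"type":"array","items":{"type":"number"}}},"grip_force":{"type":"number"}},"required":["commands"]}

```bash
ls; mkdir -p pics
python3 - <<'E'
from station import *
import cv2,numpy as np
o=get_obs()
print({k:np.round(v,3) for k,v in o.items()})
for n in ("side","top"):
    im,d=snapshot(n); cv2.imwrite(f"pics/{n}0.png",im[:,:,::-1]); np.savez(f"pics/{n}0.npz",im=im,d=d)
    m=camera_model(n); print(n,m)
    for t in ("master","master_slide","empty_slide","master_tray","empty_tray","ring_gauge","setting_block","v_block"):
        r=trace(n,t); print(t,[(round(float(x["p"]),2),np.round(x["bbox"])) for x in r[:3]])
E
```

```text
pics
{'time': np.float64(0.0), 'qpos': array([-1.342,  0.494,  1.346,  0.   ,  1.302, -0.096]), 'qd': array([-0.   , -0.001,  0.002, -0.001, -0.   , -0.001]), 'joint_torque': array([-1.0000e-03, -8.8216e+01, -3.8388e+01, -0.0000e+00,  1.0000e-02,
        0.0000e+00]), 'tool_pos': array([ 0.199, -0.592,  0.231]), 'orientation': array([ 0.987,  0.162, -0.   , -0.001]), 'ft_force': array([0.499, 0.205, 0.375]), 'wrist_torque': array([ 0.062, -0.037, -0.021]), 'width': np.float64(1.002)}
side {'camera_matrix': array([[503.82164974,   0.        , 283.00140759],
       [  0.        , 503.82164974, 216.5101255 ],
       [  0.        ,   0.        ,   1.        ]]), 'k1': -0.17973500500548165, 'pose': array([[-0.97117491,  0.08659248, -0.22208342,  0.2141607 ],
       [-0.23826346, -0.38023586,  0.89367288,  1.33603152],
       [-0.00705873,  0.92082704,  0.38990735,  0.63892453],
       [ 0.        ,  0.        ,  0.        ,  1.        ]])}
master [(0.8, array([252., 225.,  20.,  24.])), (0.61, array([254., 203.,  17.,  19.])), (0.53, array([289., 197.,  19.,  17.]))]
master_slide [(0.69, 
[... 862 characters left out ...]
624623 ],
       [-0.99986901, -0.01613658, -0.00125315,  0.02788133],
       [-0.0037661 ,  0.15665912,  0.98764555,  1.25001945],
       [ 0.        ,  0.        ,  0.        ,  1.        ]])}
master [(0.86, array([324., 169.,  21.,  23.])), (0.71, array([377., 196.,  20.,  23.]))]
master_slide [(0.87, array([322., 204.,  47., 102.]))]
empty_slide [(0.72, array([234., 202.,  48., 106.]))]
master_tray [(0.57, array([322., 185.,  35.,  60.])), (0.21, array([232., 202.,  46., 110.]))]
empty_tray [(0.89, array([232., 207.,  34.,  61.]))]
ring_gauge [(0.66, array([276., 278.,  19.,  22.]))]
setting_block [(0.39, array([275., 278.,  26.,  25.]))]
v_block [(0.69, array([410., 233.,  24.,  18.]))]
```

Run:
```python
import cv2
a=cv2.imread("pics/top0.png")[110:310,170:450]
cv2.imwrite("pics/top0c.png",cv2.resize(a,None,fx=2.8,fy=2.8,interpolation=cv2.INTER_CUBIC))
a=cv2.imread("pics/side0.png")[170:320,180:400]
cv2.imwrite("pics/side0c.png",cv2.resize(a,None,fx=3.6,fy=3.6,interpolation=cv2.INTER_CUBIC))
```

```text
(no output)
```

View pics/top0c.png

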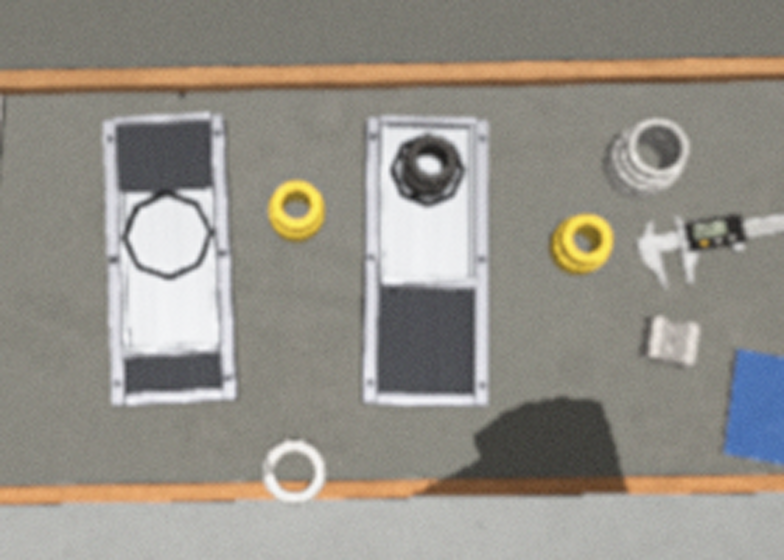

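View pics/side0c.png

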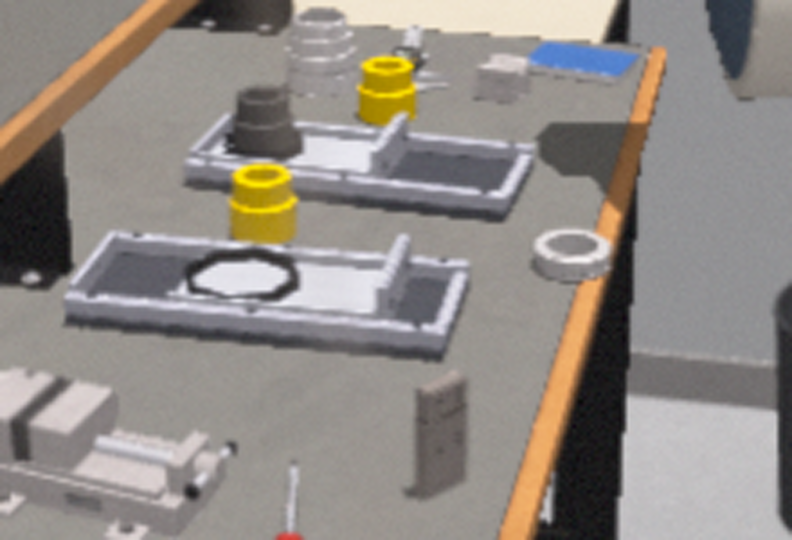

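View pics/top0.png

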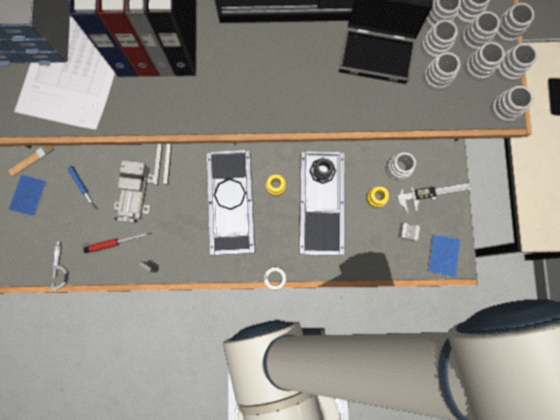

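```bash
cat > h.py <<'E'
from station import *
import cv2,numpy as np
def cloud(n,d,m):
    K=m["camera_matrix"];h,w=d.shape
    u,v=np.meshgrid(np.arange(w),np.arange(h))
    p=np.stack([u,v],-1).reshape(-1,1,2).astype(np.float64)
    q=cv2.undistortPoints(p,K,np.array([m["k1"],0,0,0.])).reshape(h,w,2)
    c=np.stack([q[...,0]*d,-q[...,1]*d,-d],-1)
    P=m["pose"]; W=c@P[:3,:3].T+P[:3,3]; W[d==0]=np.nan
    return W
E
python3 - <<'E'
from h import *
for n in ("top","side"):
    z=np.load(f"pics/{n}0.npz"); W=cloud(n,z["d"].astype(float),camera_model(n))
    np.save(f"pics/{n}W.npy",W)
    pts=W.reshape(-1,3)
    ok=np.isfinite(pts).all(1)
    pts=pts[ok&(pts[:,2]>-0.03)&(pts[:,2]<0.2)&(np.abs(pts[:,1])<0.5)&(pts[:,0]>.2)&(pts[:,0]<.95)]
    # rasters
    for lo,hi,tag in((0.038,.2,'tall'),(0.015,.2,'mid')):
        p=pts[(pts[:,2]>lo)&(pts[:,2]<hi)]
        im=np.zeros((140,200),np.uint8); ix=((.9-p[:,0])/.005).astype(int);iy=((.5-p[:,1])/.005).astype(int)
        im[ix.clip(0,139),iy.clip(0,199)]=255
        nn,lab,st,ce=cv2.connectedComponentsWithStats(im)
        for i in range(1,nn):
            l=lab[ix.clip(0,139),iy.clip(0,199)]==i; q=p[l]
            if len(q)>8: print(n,tag,len(q),q.min(0).round(3),q.max(0).round(3),np.median(q,0).round(3))
    print("bench z",np.median(pts[np.abs(pts[:,2])<.012][:,2]))
E
```

```text
top tall 31778 [ 0.535 -0.5    0.038] [0.95 0.5  0.2 ] [0.8   0.027 0.195]
top tall 280 [ 0.647 -0.141  0.038] [ 0.697 -0.084  0.077] [ 0.669 -0.111  0.067]
top tall 167 [ 0.611 -0.003  0.039] [0.659 0.044 0.057] [0.634 0.021 0.051]
top tall 178 [ 0.572 -0.285  0.038] [ 0.62  -0.239  0.059] [ 0.595 -0.263  0.052]
top tall 126 [ 0.551 -0.153  0.038] [ 0.563 -0.062  0.052] [ 0.556 -0.105  0.047]
top tall 127 [0.489 0.1   0.038] [0.499 0.193 0.054] [0.494 0.146 0.047]
top tall 93 [0.398 0.348 0.039] [0.425 0.382 0.082] [0.411 0.362 0.074]
top mid 38472 [ 0.436 -0.5    0.015] [0.95 0.5  0.2 ] [0.777 0.037 0.195]
top mid 271 [ 0.606 -0.007  0.015] [0.659 0.047 0.057] [0.63  0.021 0.048]
top mid 296 [ 0.568 -0.291  0.015] [ 0.622 -0.235  0.059] [ 0.592 -0.259  0.047]
top mid 75 [ 0.59  -0.431  0.015] [ 0.625 -0.372  0.023] [ 0.605 -0.4    0.016]
top mid 271 [ 0.474 -0.372  0.015] [ 0.52  -0.32   0.038] [ 0.496 -0.348  0.03 ]
top mid 67 [0.47  0.464 0.015] [0.492 0.5   0.024] [0.48  0.48  0.018]
top mid 115 [0.398 0.348 0.016] [0.426 0.382 0.082] [0.411 0.36  0.072]
top mid 210 [ 0.345 -0.0
[... 1620 characters left out ...]
  0.174] [ 0.719 -0.463  0.198] [ 0.711 -0.476  0.188]
side mid 293 [ 0.604 -0.001  0.015] [0.659 0.056 0.055] [0.629 0.039 0.038]
side mid 196 [ 0.569 -0.281  0.015] [ 0.621 -0.229  0.055] [ 0.592 -0.245  0.037]
side mid 64 [ 0.48  -0.337  0.015] [ 0.521 -0.315  0.035] [ 0.501 -0.324  0.026]
side mid 47 [ 0.475 -0.368  0.016] [ 0.515 -0.341  0.038] [ 0.489 -0.354  0.03 ]
side mid 71 [0.465 0.469 0.015] [0.488 0.5   0.023] [0.478 0.485 0.019]
side mid 370 [0.397 0.356 0.016] [0.425 0.391 0.079] [0.411 0.376 0.049]
side mid 115 [ 0.346 -0.     0.015] [0.407 0.064 0.023] [0.374 0.037 0.018]
side mid 105 [0.201 0.055 0.175] [0.262 0.122 0.2  ] [0.237 0.106 0.191]
bench z -0.00044536044117032825
```

Run:
```python
from h import *
n="top";W=np.load("pics/topW.npy")
S=np.load("pics/sideW.npy")
for name,y0,y1 in(("empty",.07,.235),("master",-.19,-.035)):
  for tag,A in(("top",W),("side",S)):
    p=A.reshape(-1,3);p=p[np.isfinite(p).all(1)]
    q=p[(p[:,2]>.012)&(p[:,2]<.034)&(p[:,1]>y0)&(p[:,1]<y1)&(p[:,0]>.40)&(p[:,0]<.75)]
    r=cv2.minAreaRect(q[:,:2].astype(np.float32)); print(name,tag,len(q),r, q.min(0),q.max(0))
    # lip line
    l=p[(p[:,2]>.042)&(p[:,2]<.056)&(p[:,1]>y0)&(p[:,1]<y1)&(p[:,0]>.45)&(p[:,0]<.6)]
    r=cv2.minAreaRect(l[:,:2].astype(np.float32)); print("  lip",len(l),r,np.polyfit(l[:,1],l[:,0],1))
im=(W[...,2]>.1)
for c in range(200,360,20):
    col=W[:,c]; k=np.where((col[:,0]>.5)&(col[:,0]<1)&(col[:,2]>.1))[0]; print(c, col[k[-1]].round(3), col[k[-3]].round(3), col[k[-1]+1].round(3))
print(np.nanmax(np.where((W[...,0]<.95)&(W[...,0]>.6)&(abs(W[...,1])<.4),W[...,2],np.nan)))
```

```text
empty top 3120 ((0.5907727479934692, 0.1495411992073059), (0.2913079857826233, 0.12223349511623383), 2.0543854236602783) [0.44479238 0.08465958 0.0120066 ] [0.73840336 0.21418866 0.03395077]
  lip 116 ((0.49408307671546936, 0.14606662094593048), (0.009629154577851295, 0.09257776290178299), 1.5475094318389893) [-0.04281256  0.50044778]
empty side 1992 ((0.5904970765113831, 0.1527751386165619), (0.2899237871170044, 0.13080064952373505), 1.944170355796814) [0.44437575 0.0845864  0.01205779] [0.73530785 0.22286973 0.03382333]
  lip 59 ((0.4947543442249298, 0.14827364683151245), (0.009019125252962112, 0.0957762748003006), 2.7251429557800293) [-0.05634258  0.50271732]
master top 2806 ((0.5836815237998962, -0.10789067298173904), (0.12160847336053848, 0.29072141647338867), 87.74717712402344) [ 0.43644067 -0.17390889  0.0120319 ] [ 0.73013118 -0.0441462   0.03390063]
  lip 115 ((0.5574317574501038, -0.1072959452867508), (0.09046824276447296, 0.009223603643476963), 88.86231994628906) [0.04094802 0.56124614]
master side 1129 ((0.5833972096443176, -0.10553912073373795), (0.13435161113739014, 0.28905266523361206), 87.10226440429688) [ 0.43769959 -0.173782    0.01201515] [ 0.72833496 -0.03647626  0.0339699 ]
  lip 41 ((0.5551020503044128, -0.10679922252893448), (0.09926021099090576, 0.012055117636919022), 87.39259338378906) [0.025702   0.55764757]
200 [0.711 0.209 0.172] [0.711 0.206 0.188] [0.764 0.237 0.002]
220 [0.711 0.158 0.179] [0.711 0.156 0.194] [ 0.766  0.179 -0.   ]
240 [0.714 0.109 0.169] [0.713 0.107 0.187] [ 0.767  0.122 -0.005]
260 [0.711 0.058 0.181] [0.713 0.057 0.192] [ 0.767  0.063 -0.   ]
280 [0.713 0.008 0.174] [0.712 0.008 0.191] [ 0.767  0.005 -0.001]
300 [ 0.714 -0.043  0.169] [ 0.712 -0.042  0.189] [ 0.766 -0.054 -0.003]
320 [ 0.712 -0.092  0.179] [ 0.712 -0.09   0.194] [ 0.768 -0.112 -0.002]
340 [ 0.712 -0.142  0.177] [ 0.711 -0.139  0.196] [ 0.766 -0.17  -0.   ]
0.46505873985266843
```

>>> step_arm:
  commands:
    - [0,0,0.095,0,0,0,-1]
    - [0,0,0.095,0,0,0,-1]
    - [0,0,0.096,0,0,0,-1]
    - [0,0,0,30,-30,0,-1]
    - [0,0,0,30,-30,0,-1]
  grip_force: 20

```text
time: 1.32
tool_pos: [0.2556, -0.5315, 0.231]
orientation: [1.0, 0.017, 0.0, 0.0]
ft_force: [1.6, 0.3, -0.0]
width: 0.296
```

>>> step_arm:
  commands:
    - [0,0,0,28,-30,0,-1]
    - [0,0,0,28,-30,0,-1]
    - [0,0,0,28,-30,0,-1]
    - [0,0,0,28,-30,0,-1]
    - [0,0,0,28,-30,0,-1]

```text
time: 1.73
tool_pos: [0.3911, -0.3742, 0.2315]
orientation: [1.0, 0.019, 0.0, 0.0]
ft_force: [1.3, -1.0, 0.1]
width: 0.006
```

>>> step_arm:
  commands:
    - [0,0,0,10,-40,0,-1]
    - [0,0,0,10,-40,0,-1]
    - [0,0,0,10,-40,0,-1]
    - [0,0,0,0,-40,0,-1]
    - [0,0,0,0,-40,0,-1]

```text
time: 2.15
tool_pos: [0.4123, -0.173, 0.2313]
orientation: [1.0, 0.02, 0.0, 0.0]
ft_force: [0.7, -0.5, 0.2]
width: 0.003
```

>>> step_arm:
  commands:
    - [0,0,0,0,-40,0,-1]
    - [0,0,0,0,-40,0,-1]
    - [0,0,0,0,-30,0,-1]
    - [0,0,0,0,0,0,-1]
    - [0,0,0,0,0,0,-1]

```text
time: 2.57
tool_pos: [0.408, -0.0637, 0.2315]
orientation: [1.0, 0.021, 0.0, 0.0]
ft_force: [0.2, 0.8, 1.1]
width: -0.001
```

```bash
cat >> h.py <<'E'
def wshot(tag):
    m=camera_model("wrist"); im,d=snapshot("wrist")
    cv2.imwrite(f"pics/{tag}.png",im[:,:,::-1]); W=cloud("wrist",d.astype(float),m)
    np.savez(f"pics/{tag}.npz",im=im,d=d,W=W,pose=m["pose"]); return im,d,W,m
def lip(W,y0,y1,x0,x1):
    p=W.reshape(-1,3);p=p[np.isfinite(p).all(1)]
    l=p[(p[:,2]>.043)&(p[:,2]<.053)&(p[:,1]>y0)&(p[:,1]<y1)&(p[:,0]>x0)&(p[:,0]<x1)]
    if len(l)<20: return None
    return len(l),cv2.minAreaRect(l[:,:2].astype(np.float32)),l.min(0).round(4),l.max(0).round(4),np.median(l[:,2])
E
python3 - <<'E'
from h import *
o=get_obs(); print(o["tool_pos"],o["orientation"])
im,d,W,m=wshot("w1"); print(m["pose"].round(3))
print(lip(W,-.19,-.03,.53,.59)); print(lip(W,.06,.23,.47,.52))
E
```

```text
[ 0.40804319 -0.06365512  0.23152358] [9.99780789e-01 2.09358031e-02 2.40029293e-04 8.65447333e-05]
[[ 0.042  0.955  0.293  0.484]
 [-0.999  0.04   0.013 -0.06 ]
 [ 0.001 -0.293  0.956  0.375]
 [ 0.     0.     0.     1.   ]]
(1576, ((0.5571231842041016, -0.10626251995563507), (0.09390842914581299, 0.010046472772955894), 88.0757827758789), array([ 0.5508, -0.1532,  0.043 ]), array([ 0.5633, -0.0593,  0.0522]), np.float64(0.0491633588809309))
(1110, ((0.49469271302223206, 0.14387880265712738), (0.00955498218536377, 0.08762674033641815), 2.195301055908203), array([0.4886, 0.1   , 0.0431]), array([0.5003, 0.1875, 0.0515]), np.float64(0.049063520432623214))
```

View pics/w1.png

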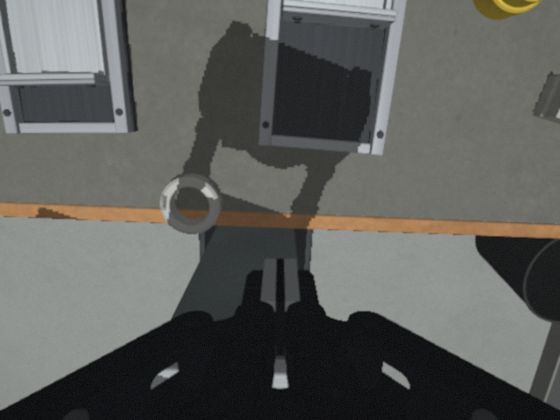

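>>> step_arm:
  commands:
    - [0,0,0,12,-41,0,-1]
    - [0,0,0,12,-41,0,-1]
    - [0,0,0,12,-41,0,-1]
    - [0,0,0,12,-41,0,-1]
    - [0,0,0,12,-41,0,-1]

```text
time: 3.03
tool_pos: [0.4598, 0.138, 0.2314]
orientation: [1.0, 0.018, 0.0, 0.0]
ft_force: [1.4, -0.1, -0.0]
width: 0.001
```

>>> step_arm:
  commands:
    - [0,0,0,0,0,30,-1]
    - [0,0,0,0,0,40,-1]
    - [0,0,0,0,0,40,-1]
    - [0,0,0,0,0,20,-1]
    - [0,0,0,0,0,0,-1]

```text
time: 3.45
tool_pos: [0.4573, 0.1357, 0.0976]
orientation: [1.0, 0.019, -0.003, 0.001]
ft_force: [-0.5, -1.1, 0.6]
width: -0.002
```

Run:
```python
from h import *
o=get_obs(); print(o["tool_pos"],o["orientation"],o["ft_force"])
im,d,W,m=wshot("w2")
print(lip(W,.06,.23,.47,.52))
```

```text
[0.45725854 0.13573064 0.097638  ] [ 9.99820815e-01  1.86620298e-02 -3.12994367e-03  5.19123713e-04] [-0.52039984 -1.09120709  0.59376473]
(2977, ((0.49520882964134216, 0.14804279804229736), (0.009064646437764168, 0.09373947232961655), 2.0826923847198486), array([0.4895, 0.1011, 0.043 ]), array([0.5014, 0.1949, 0.0517]), np.float64(0.04915458810031523))
```

View pics/w2.png

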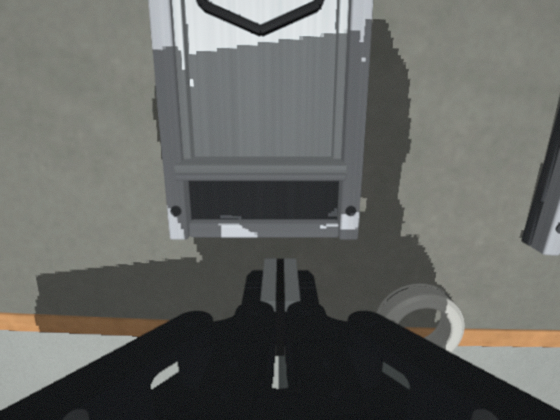

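>>> step_arm:
  commands:
    - [0,0,0,0,-10,20,-1]
    - [0,0,0,0,0,30,-1]
    - [0,0,0,0,0,15,-1]
    - [0,0,0,0,0,0,-1]
    - [0,0,0,0,0,0,-1]

```text
time: 3.92
tool_pos: [0.4594, 0.1468, 0.0374]
orientation: [1.0, 0.019, 0.0, -0.0]
ft_force: [0.8, 0.6, 0.3]
width: 0.002
```

>>> step_arm:
  commands:
    - [0,0,0,0,0,5,-1]
    - [0,0,0,8,0,0,-1]
    - [0,0,0,6,0,0,-1]
    - [0,0,0,6,0,0,-1]
    - [0,0,0,6,0,0,-1]

```text
time: 4.33
tool_pos: [0.4851, 0.1481, 0.0318]
orientation: [1.0, 0.019, 0.0, -0.0]
ft_force: [-3.9, -0.1, 2.1]
width: -0.004
```

>>> step_arm:
  commands:
    - [0,0,0,8,0,0,-1]
    - [0,0,0,8,0,0,-1]
    - [0,0,0,8,0,0,-1]
    - [0,0,0,8,0,0,-1]
    - [0,0,0,4,0,0,-1]

```text
time: 4.75
tool_pos: [0.5218, 0.1496, 0.0312]
orientation: [1.0, 0.019, 0.0, -0.0]
ft_force: [-3.8, -2.0, 1.4]
width: 0.004
```

Pushing at about 4 N. I'll carry on, slowing near the stop.

>>> step_arm:
  commands:
    - [0,0,0,6,0,0,-1]
    - [0,0,0,5,0,0,-1]
    - [0,0,0,4,0,0,-1]
    - [0,0,0,3,0,0,-1]
    - [0,0,0,2,0,0,-1]

```text
time: 5.17
tool_pos: [0.5406, 0.1503, 0.0312]
orientation: [1.0, 0.019, -0.0, 0.0]
ft_force: [-3.6, -1.5, -0.8]
width: 0.002
```

>>> step_arm:
  commands:
    - [0,0,0,2,0,0,-1]
    - [0,0,0,2,0,0,-1]
    - [0,0,0,1,0,0,-1]
    - [0,0,0,1,0,0,-1]

```text
time: 5.5
tool_pos: [0.5463, 0.1506, 0.0312]
orientation: [1.0, 0.019, -0.0, 0.0]
ft_force: [-2.1, -1.7, -1.5]
width: 0.001
```

>>> step_arm:
  commands:
    - [0,0,0,1,0,0,-1]
    - [0,0,0,1,0,0,-1]
    - [0,0,0,1,0,0,-1]

```text
time: 5.75
tool_pos: [0.5475, 0.1506, 0.0311]
orientation: [1.0, 0.019, -0.002, 0.0]
ft_force: [-16.3, -0.0, 11.1]
width: 0.005
```

>>> step_arm:
  commands:
    - [0,0,0,1,0,0,-1]
    - [0,0,0,1,0,0,-1]
    - [0,0,0,1,0,0,-1]

```text
time: 6.0
tool_pos: [0.5476, 0.1506, 0.0311]
orientation: [1.0, 0.019, -0.004, 0.0]
ft_force: [-31.5, -0.1, 25.2]
width: -0.001
```

>>> step_arm:
  commands:
    - [0,0,0,-6,0,0,-1]
    - [0,0,0,-14,0,0,-1]
    - [0,0,0,-15,0,0,-1]
    - [0,0,0,0,0,-40,-1]
    - [0,0,0,0,0,-40,-1]

```text
time: 6.42
tool_pos: [0.5158, 0.1493, 0.111]
orientation: [1.0, 0.019, -0.002, 0.0]
ft_force: [2.3, -0.1, -0.0]
width: -0.003
```

Run:
```python
from h import *
o=get_obs(); print(o["tool_pos"],o["orientation"],o["ft_force"])
im,d,W,m=wshot("w3")
print(lip(W,.06,.23,.47,.62))
```

```text
[0.51582442 0.14932101 0.11095526] [ 9.99808783e-01  1.94682752e-02 -1.82595659e-03  2.23669591e-04] [ 2.26172497 -0.05077203 -0.00691015]
(2693, ((0.5644624829292297, 0.1503647416830063), (0.00926131196320057, 0.09344930946826935), 2.345097064971924), array([0.5583, 0.1036, 0.0437]), array([0.5701, 0.1969, 0.0515]), np.float64(0.04924649403877601))
```

View pics/w3.png

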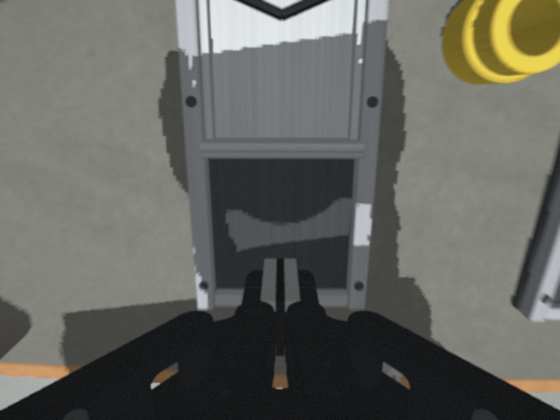

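>>> step_arm:
  commands:
    - [0,0,0.075,0,0,-30,-1]
    - [0,0,0,0,0,-30,-1]
    - [0,0,0,10,36,0,-1]
    - [0,0,0,10,36,0,-1]
    - [0,0,0,10,36,0,-1]

```text
time: 6.88
tool_pos: [0.5446, 0.0395, 0.1725]
orientation: [1.0, -0.017, 0.002, -0.0]
ft_force: [1.3, -0.3, -1.1]
width: 0.001
```

>>> step_arm:
  commands:
    - [0,0,0,10,36,0,-1]
    - [0,0,0,10,36,0,-1]
    - [0,0,0,10,36,0,-1]
    - [0,0,0,10,36,0,-1]
    - [0,0,0,0,0,0,-1]

```text
time: 7.3
tool_pos: [0.5806, -0.111, 0.1718]
orientation: [1.0, -0.02, 0.002, 0.001]
ft_force: [-0.8, -0.5, -0.6]
width: 0.001
```

Run:
```python
from h import *
o=get_obs(); print(o["tool_pos"],o["orientation"],o["ft_force"])
im,d,W,m=wshot("w4")
print(lip(W,-.19,-.03,.53,.59))
im,d=snapshot("side"); cv2.imwrite("pics/s4.png",cv2.resize(im[100:310,140:420,::-1],None,fx=2.8,fy=2.8))
```

```text
[ 0.5805856  -0.11104054  0.17181209] [ 0.99979878 -0.01993305  0.00193507  0.00114936] [-0.76045869 -0.54130874 -0.55439365]
(1519, ((0.5580855011940002, -0.10628031939268112), (0.09425657987594604, 0.009335862472653389), 87.83885192871094), array([ 0.5517, -0.1534,  0.043 ]), array([ 0.5642, -0.0592,  0.0515]), np.float64(0.04908996572178448))
```

View pics/w4.png

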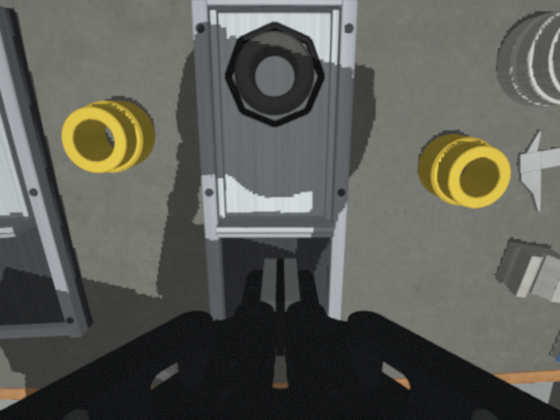

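View pics/s4.png

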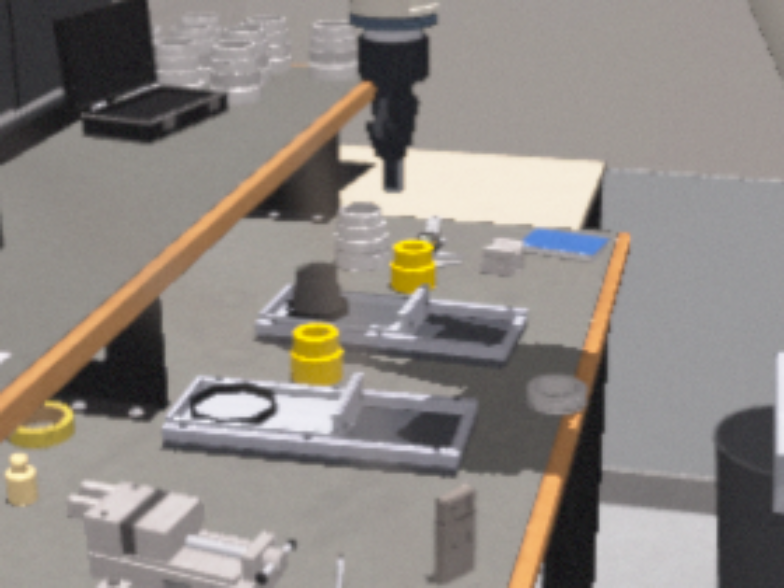

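>>> step_arm:
  commands:
    - [0,0,0,4,-3,20,-1]
    - [0,0,0,0,0,30,-1]
    - [0,0,0,0,0,30,-1]
    - [0,0,0,0,0,20,-1]
    - [0,0,0,0,0,0,-1]

```text
time: 7.82
tool_pos: [0.5802, -0.1002, 0.0679]
orientation: [1.0, -0.017, -0.003, -0.001]
ft_force: [-1.4, 0.7, 0.0]
width: -0.003
```

Run:
```python
from h import *
o=get_obs(); print(o["tool_pos"],o["orientation"],o["ft_force"])
im,d,W,m=wshot("w5")
im,d=snapshot("side"); cv2.imwrite("pics/s5.png",cv2.resize(im[140:270,200:380,::-1],None,fx=4,fy=4))
```

```text
[ 0.58021089 -0.10020276  0.0678995 ] [ 9.99843734e-01 -1.74721083e-02 -2.57032085e-03 -7.91110146e-04] [-1.39439289  0.67729828  0.04479414]
```

View pics/w5.png

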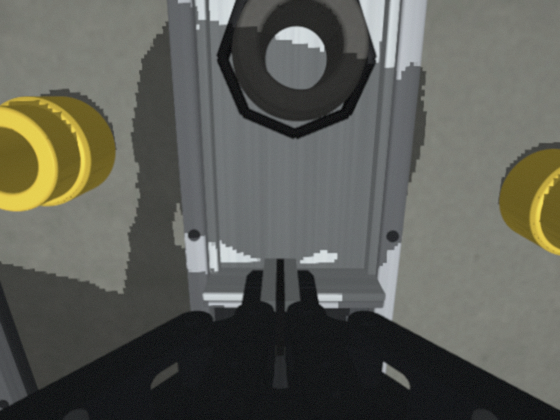

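View pics/s5.png

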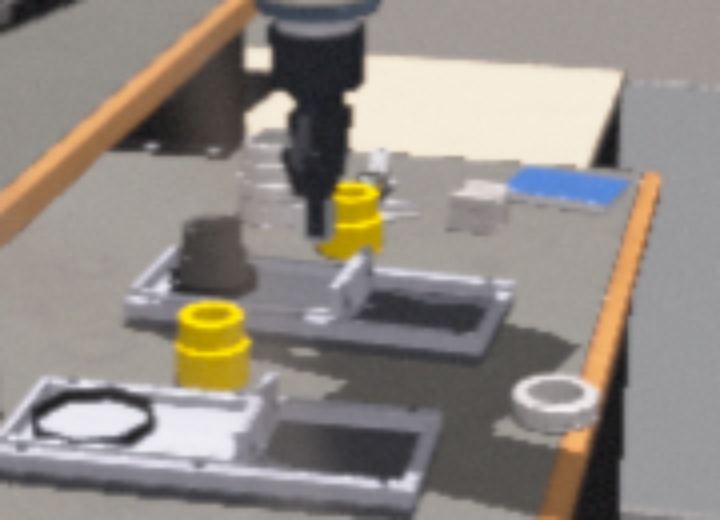

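>>> step_arm:
  commands:
    - [0,0,0,5,6,0,-1]
    - [0,0,0,0,0,10,-1]
    - [0,0,0,0,0,15,-1]
    - [0,0,0,0,0,8,-1]
    - [0,0,0,0,0,0,-1]

```text
time: 8.33
tool_pos: [0.5865, -0.1082, 0.0371]
orientation: [1.0, -0.018, -0.001, -0.0]
ft_force: [-1.1, 0.1, 0.3]
width: 0.002
```

>>> step_arm:
  commands:
    - [0,0,0,0,0,6,-1]
    - [0,0,0,-4,0,0,-1]
    - [0,0,0,-4,0,0,-1]
    - [0,0,0,-4,0,0,-1]
    - [0,0,0,-4,0,0,-1]

```text
time: 8.75
tool_pos: [0.5708, -0.1077, 0.0327]
orientation: [1.0, -0.018, 0.0, 0.0]
ft_force: [1.4, 0.7, -0.6]
width: 0.001
```

>>> step_arm:
  commands:
    - [0,0,0,-5,0,0,-1]
    - [0,0,0,-5,0,0,-1]
    - [0,0,0,-5,0,0,-1]
    - [0,0,0,-5,0,0,-1]
    - [0,0,0,-5,0,0,-1]

```text
time: 9.17
tool_pos: [0.5458, -0.1068, 0.0325]
orientation: [1.0, -0.018, 0.0, 0.0]
ft_force: [2.8, 0.6, 2.6]
width: 0.0
```

>>> step_arm:
  commands:
    - [0,0,0,-5,0,0,-1]
    - [0,0,0,-5,0,0,-1]
    - [0,0,0,-5,0,0,-1]
    - [0,0,0,-5,0,0,-1]
    - [0,0,0,-5,0,0,-1]

```text
time: 9.58
tool_pos: [0.5206, -0.1059, 0.0323]
orientation: [1.0, -0.018, 0.0, 0.0]
ft_force: [3.2, 1.0, 2.8]
width: -0.001
```

Run:
```python
from h import *
im,d,W,m=wshot("w6")
print(lip(W,-.19,-.03,.43,.59))
im,d=snapshot("side"); cv2.imwrite("pics/s6.png",cv2.resize(im[140:270,200:380,::-1],None,fx=4,fy=4))
```

```text
(1327, ((0.5216895341873169, -0.10497558861970901), (0.09357430785894394, 0.02413637936115265), 87.81826782226562), array([ 0.5079, -0.1513,  0.043 ]), array([ 0.5339, -0.0578,  0.053 ]), np.float64(0.04680455187434146))
```

View pics/s6.png

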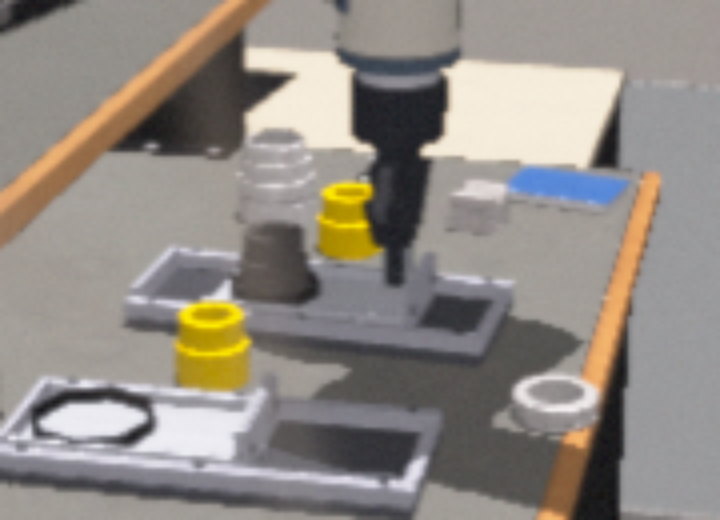

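>>> step_arm:
  commands:
    - [0,0,0,-5,0,0,-1]
    - [0,0,0,-5,0,0,-1]
    - [0,0,0,-5,0,0,-1]
    - [0,0,0,-5,0,0,-1]
    - [0,0,0,-5,0,0,-1]

```text
time: 10.1
tool_pos: [0.4955, -0.1049, 0.0322]
orientation: [1.0, -0.018, -0.0, -0.0]
ft_force: [3.1, 1.6, -1.7]
width: -0.002
```

>>> step_arm:
  commands:
    - [0,0,0,-5,0,0,-1]
    - [0,0,0,-4,0,0,-1]
    - [0,0,0,-3,0,0,-1]
    - [0,0,0,-2,0,0,-1]
    - [0,0,0,-2,0,0,-1]

```text
time: 10.52
tool_pos: [0.48, -0.1044, 0.0323]
orientation: [1.0, -0.018, 0.0, -0.0]
ft_force: [3.2, 2.0, -2.0]
width: 0.0
```

>>> step_arm:
  commands:
    - [0,0,0,-1,0,0,-1]
    - [0,0,0,-1,0,0,-1]
    - [0,0,0,-1,0,0,-1]
    - [0,0,0,-1,0,0,-1]

```text
time: 10.85
tool_pos: [0.4762, -0.1042, 0.0323]
orientation: [1.0, -0.018, 0.0, -0.0]
ft_force: [2.9, 1.2, -1.5]
width: -0.001
```

>>> step_arm:
  commands:
    - [0,0,0,-1,0,0,-1]
    - [0,0,0,-1,0,0,-1]
    - [0,0,0,-1,0,0,-1]

```text
time: 11.1
tool_pos: [0.4731, -0.1041, 0.0323]
orientation: [1.0, -0.018, 0.0, 0.0]
ft_force: [4.0, 1.2, -0.3]
width: 0.003
```

>>> step_arm:
  commands:
    - [0,0,0,-1,0,0,-1]
    - [0,0,0,-1,0,0,-1]
    - [0,0,0,0,0,0,-1]

```text
time: 11.35
tool_pos: [0.4717, -0.1042, 0.0324]
orientation: [1.0, -0.018, 0.001, 0.0]
ft_force: [6.3, 3.2, -2.4]
width: -0.003
```

>>> step_arm:
  commands:
    - [0,0,0,-1,0,0,-1]
    - [0,0,0,-1,0,0,-1]
    - [0,0,0,-1,0,0,-1]
    - [0,0,0,0,0,0,-1]

```text
time: 11.68
tool_pos: [0.4716, -0.1045, 0.0327]
orientation: [1.0, -0.018, 0.003, 0.001]
ft_force: [21.0, 8.7, -11.5]
width: 0.003
```

>>> step_arm:
  commands:
    - [0,0,0,4,0,0,-1]
    - [0,0,0,4,0,0,-1]
    - [0,0,0,4,0,0,-1]
    - [0,0,0,0,0,0,-1]
    - [0,0,0,0,0,-10,-1]

```text
time: 12.1
tool_pos: [0.4792, -0.1041, 0.0414]
orientation: [1.0, -0.018, -0.001, -0.0]
ft_force: [-1.2, -0.4, 0.3]
width: -0.002
```

>>> step_arm:
  commands:
    - [0,0,0,0,0,-20,-1]
    - [0,0,0,0,0,-30,-1]
    - [0,0,0,0,0,-40,-1]
    - [0,0,0,0,0,-40,-1]
    - [0,0,0,-20,0,0,-1]

```text
time: 12.52
tool_pos: [0.465, -0.105, 0.1792]
orientation: [1.0, -0.018, 0.005, 0.002]
ft_force: [2.8, -0.8, 0.9]
width: -0.003
```

>>> step_arm:
  commands:
    - [0,0,0,-30,0,0,-1]
    - [0,0,0,-30,0,0,-1]
    - [0,0,0,0,0,0,-1]
    - [0,0,0,0,0,0,-1]

```text
time: 12.85
tool_pos: [0.3985, -0.1012, 0.173]
orientation: [1.0, -0.018, -0.0, -0.0]
ft_force: [1.1, 0.1, -0.3]
width: 0.002
```

Run:
```python
from h import *
o=get_obs(); print(o["time"],o["tool_pos"],o["ft_force"])
im,d,W,m=wshot("w7")
print("M",lip(W,-.19,-.03,.43,.49)); print("E",lip(W,.06,.23,.53,.62))
im,d=snapshot("side"); cv2.imwrite("pics/s7.png",cv2.resize(im[140:310,190:390,::-1],None,fx=3.5,fy=3.5))
W2=cloud("side",d.astype(float),camera_model("side"))
im,d=snapshot("top"); cv2.imwrite("pics/t7.png",cv2.resize(im[110:310,170:450,::-1],None,fx=2.8,fy=2.8))
Wt=cloud("top",d.astype(float),camera_model("top"))
for A in(W2,Wt):
    print("M",lip(A,-.19,-.03,.43,.49)); print("E",lip(A,.06,.23,.53,.6))
def box(A,x0,x1,y0,y1,z0=.015,z1=.1):
    p=A.reshape(-1,3);p=p[np.isfinite(p).all(1)]
    q=p[(p[:,0]>x0)&(p[:,0]<x1)&(p[:,1]>y0)&(p[:,1]<y1)&(p[:,2]>z0)&(p[:,2]<z1)]
    return len(q),q.min(0).round(3),q.max(0).round(3),np.median(q,0).round(3)
for A in (np.load("pics/topW.npy"),Wt):
    print("ring",box(A,.33,.42,-.03,.09),"\nsb",box(A,.36,.45,.32,.42),"\nvb",box(A,.45,.55,-.39,-.3),"\nmaster",box(A,.5,.72,-.16,-.06,.06))
```

```text
12.85 [ 0.39852256 -0.10121166  0.17296133] [ 1.1368783   0.12877985 -0.29076004]
M (1656, ((0.4572647511959076, -0.10263107717037201), (0.09385161846876144, 0.009170928969979286), 87.39564514160156), array([ 0.4509, -0.1496,  0.043 ]), array([ 0.4635, -0.0556,  0.052 ]), np.float64(0.0493743323783328))
E None
M (43, ((0.45727473497390747, -0.10177761316299438), (0.09417417645454407, 0.009375598281621933), 87.063232421875), array([ 0.4519, -0.1489,  0.0436]), array([ 0.464 , -0.0546,  0.0503]), np.float64(0.04762045698738682))
E (62, ((0.5613723397254944, 0.1491372138261795), (0.009079964831471443, 0.09459694474935532), 2.606064558029175), array([0.5558, 0.1021, 0.0436]), array([0.5676, 0.1963, 0.0503]), np.float64(0.047675994275825584))
M None
E (111, ((0.5632421970367432, 0.14879660308361053), (0.010441175661981106, 0.09365671873092651), 1.7880922555923462), array([0.5573, 0.1021, 0.0433]), array([0.5688, 0.1957, 0.0529]), np.float64(0.04677373901560067))
ring (210, array([ 0.345, -0.002,  0.015]), array([0.405, 0.056, 0.025]), array([0.375, 0.028, 0.019])) 
sb (115, array([0.398, 0.348, 0.016]), array([0.426, 0.382, 0.082]), array([0.411, 0.36 , 0.072])) 
vb (271, array([ 0.474, -0.372,  0.015]), array([ 0.52 , -0.32 ,  0.038]), array([ 0.496, -0.348,  0.03 ])) 
master (166, array([ 0.65 , -0.135,  0.06 ]), array([ 0.697, -0.089,  0.077]), array([ 0.674, -0.113,  0.07 ]))
ring (219, array([ 0.345, -0.002,  0.015]), array([0.405, 0.056, 0.026]), array([0.375, 0.026, 0.018])) 
sb (114, array([0.398, 0.348, 0.019]), array([0.426, 0.382, 0.082]), array([0.411, 0.36 , 0.071])) 
vb (271, array([ 0.473, -0.372,  0.015]), array([ 0.52, -0.32,  0.04]), array([ 0.496, -0.348,  0.03 ])) 
master (170, array([ 0.55 , -0.131,  0.06 ]), array([ 0.597, -0.085,  0.076]), array([ 0.574, -0.109,  0.07 ]))
```

View pics/s7.png

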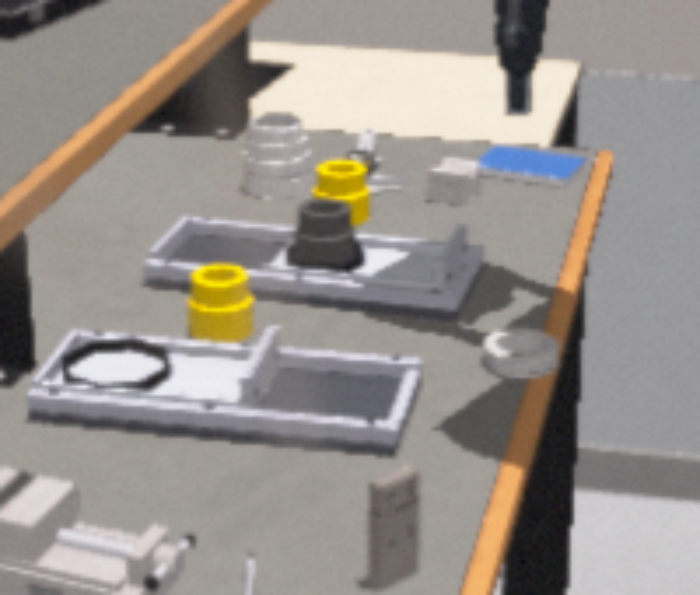

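View pics/w7.png

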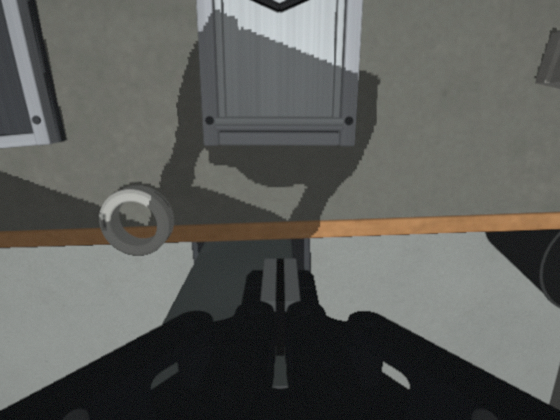

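View pics/t7.png

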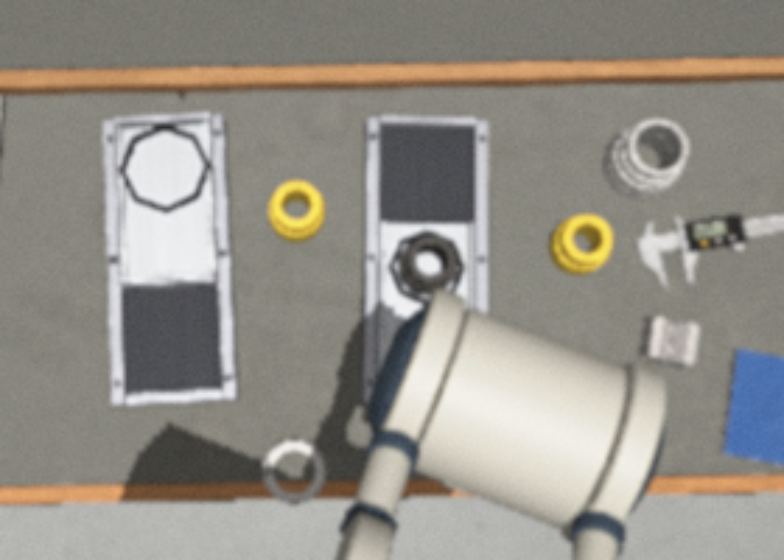

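Both trays are where they should be: the master's lip moved 0.100 m, and its nest and the upright master moved with it. The empty tray is home, the bystanders haven't moved, and the arm is clear.

```bash
python3 -c "
from station import *
print(job_done())"
```

```text
the job is handed in; nothing more can be done
None
```

The job is done and handed in at about 13 s of the 45 s allowed. I pushed the empty (left) tray home with closed fingers, then hooked them behind the master tray's lip and drew it out to its front stop. Neither lip was pinched.

**Last checks:**
- **Empty tray:** the push ended on a hard stop, with the x force rising from about 4 N to 31 N with no further movement. The lip centre is at x ≈ 0.564 m, against about 0.564 m expected for home. The side camera read 0.561 m and the top camera 0.563 m, a spread about in line with the 2 mm calibration.
- **Master tray:** it also met a hard stop, at 21 N. The wrist camera saw the lip move 0.101 m and the top camera saw the master move 0.100 m, so it is at full travel. The top camera could not see the lip because the arm was in the way.
- **Setting master:** it stands upright in its nest, and its height reads the same as before.
- **Ring gauge, setting block and V-block:** all are within about 2 mm of where they started.
- **Robot:** it was touching nothing at hand-in, clear of everything at z ≈ 0.17 m.

No check failed.

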